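Line up the medicine containers by height

ROBOT

A 6-joint arm with a two-finger parallel gripper is mounted at the origin on a cart in front of the work surface, level with it; the furniture and walls round the work are solid. World frame = base frame: x ahead of the robot, y to its left, z up, the work surface at z = 0. Lengths are in m, angles in rad, forces in N, time in s.
With the tool pointing down it reaches from about 0.275 to 0.725 m from the base axis. Payload 15.9 kg.
Tool frame: the origin (TCP) lies between the finger pads; the fingertips stand 19 mm ahead of it and the grasp point (between the pads) is the TCP (robot.tip_reach is the distance from the TCP to the fingertips, in m); z points along the fingers, y is the line along which they close (so a half turn about z gives the same grasp; the last joint's range is limited). The gripper opens to 85 mm and grips with 20 to 120 N. Pads are 22 mm wide; open, the fingers measure 114 mm over their backs; the gripper's body (76 mm by 85 mm) begins 54 mm behind the grasp point. The pads swing forward as they close: fully open they stand 13 mm farther back than shut.
Start: joints at [0, 0.213, -0.034, 1.323, 0, 1.571], TCP at [0.5, -0, 0.225] pointing down, gripper open.
Joint ranges: [-2.98, 2.98], [-0.74, 1.72], [-1.14, 1.35], [-2.1, 2.04], [-1.57, 1.44], [-3.14, 3.14]. Speed limits (rad/s): [1.89, 1.89, 2.39, 2.57, 3.14, 3.14].

INTERFACE

Orientations are given as [roll, pitch, yaw] about the fixed x, y, z axes, in that order (R = Rz(yaw) Ry(pitch) Rx(roll)).
In Python, from station import readout, camera, sign_off, robot gives the robot as it stands.
- The arm moves only by the tool play_rows, never from a script. Its argument "deltas" is text: rows parted by semicolons, each of 7 numbers parted by spaces: the shift along the world's x, y, z in units of 50 mm (1.0 is 50 mm), then the turn, a rotation vector about the world's x, y, z in units of 5 degrees (1.0 is 5 degrees), then the finger opening in mm, from 0 to 85.4. In form: x y z ax ay az jaw; .... A call has 1 to 20 rows; each row shifts and turns the commanded pose from where the row before left it; what a row does not reach is not made up. A row lasts 1/10 s, in which the tool goes at most 50 mm and 8.59 degrees, less where a joint would pass 70% of its speed; a pose out of reach is approached as far as the arm can. A call is refused whole if a number of a shift passes 1 or a number of a turn 1, either way. A call with a gripper value outside its range is refused whole. The fingers move at their own pace and stop on an object; "grip_force" is the grip in N (left out, the last holds). Time passes only in rows, so rows that do not move let the fingers close. It gives the time, the measured TCP pose, the force, the opening and the grip force at its end, in the units of the state.
- readout.sense(): the state, without advancing time (a new reading comes with each control period).
- camera(name): name is "scene" or "side" or "wrist"; returns a dict with "image" (400x640x3 uint8, red, green, blue), "vertical_fov" (degrees; the focal length in pixels is half the picture's height over the tangent of half this angle, whatever the lens; pixels are square), "cx", "cy" (the principal point, pixels), "R" (3x3) and "t" (3): a world point X has camera coordinates R X + t. Camera axes: x right, y down, z forward; pixel columns grow to the right and rows downward; lengths in m; the calibration is good to about 2 mm. The wrist camera is an equidistant fisheye: a pixel r from the principal point sees the ray r / f radians off the axis. A picture is of the moment at which its call begins. There is no depth.
- sign_off(): hands the job in; it is judged then, once.
The state is a dict: "t": time; "joints": joint angles; "qd": joint speeds; "effort": joint torques, N m; "tcp_pos": TCP position; "orientation": TCP orientation; "wrist_force": force on the tool from outside, world axes, zero at the start; "moment": the same for the moment, N m; "grip_width": finger opening in m; "grasp_force": force on a finger pad.
Only numpy, scipy, OpenCV 4.12 (cv2) and the standard library are available. Lean on these libraries where they do the work, as an engineer would, in place of code of your own. Each camera call takes 0.05 s, during which the arm holds its last target. There are 200 camera calls.

TASK

Set the brown syrup bottle, the white pot, the purple-lidded pot and the little red pot on the four cork coasters of the wooden board, lined up by height: the tallest on the coaster next to the egg timer, then down in order to the shortest beside the salt shaker. Each must stand upright in the middle of its coaster; leave the egg timer and the salt shaker where they are.

Things in the scene. Friction and masses are not known exactly. Their poses are not given: they have to be found in the camera images.
- syrup_mid (a point): brown glass bottle with a narrow white screw cap, 56 mm in diameter, 121 mm high (body, up to about 80 mm above its foot, is 56 mm wide; the cap is 30 mm wide); loose, stands upright on the worktop. This point is on its axis, half-way up (60.5 mm above its foot); z is its upright axis.
- pot_white_mid (a point): white round pot with a pale green band and a white lid, 52 mm in diameter, 82 mm high (straight-sided to 67 mm up, lid 46 mm wide); loose, stands upright on the worktop. This point is on its axis, half-way up (41 mm above its foot); z is its upright axis.
- pot_purple_mid (a point): small white round pot with a purple lid, 37 mm in diameter, 62 mm high (straight-sided to 49 mm up, lid 34 mm wide); loose, stands upright on the worktop. This point is on its axis, half-way up (31 mm above its foot); z is its upright axis.
- pot_red_mid (a point): tiny red round pot with a white lid, 28 mm in diameter, 45 mm high (straight-sided to 34 mm up, lid 25 mm wide); loose, stands upright on the worktop. This point is on its axis, half-way up (22.5 mm above its foot); z is its upright axis.
- coaster_a: one of four identical flat round cork coasters, 76 mm in diameter, 5 mm thick, fixed 105 mm apart in one straight row on a long wooden board (100 x 660 mm, 12 mm high, with a lip along its far edge that stands 6 mm above the board, 46 mm from the coasters' centres); which of the four lies where in the row differs from start to start. Origin: centre of its underside, 12 mm above the worktop; its top is 5 mm higher.
- coaster_b: one of four identical flat round cork coasters, 76 mm in diameter, 5 mm thick, fixed 105 mm apart in one straight row on a long wooden board (100 x 660 mm, 12 mm high, with a lip along its far edge that stands 6 mm above the board, 46 mm from the coasters' centres); which of the four lies where in the row differs from start to start. Origin: centre of its underside, 12 mm above the worktop; its top is 5 mm higher.
- coaster_c: one of four identical flat round cork coasters, 76 mm in diameter, 5 mm thick, fixed 105 mm apart in one straight row on a long wooden board (100 x 660 mm, 12 mm high, with a lip along its far edge that stands 6 mm above the board, 46 mm from the coasters' centres); which of the four lies where in the row differs from start to start. Origin: centre of its underside, 12 mm above the worktop; its top is 5 mm higher.
- coaster_d: one of four identical flat round cork coasters, 76 mm in diameter, 5 mm thick, fixed 105 mm apart in one straight row on a long wooden board (100 x 660 mm, 12 mm high, with a lip along its far edge that stands 6 mm above the board, 46 mm from the coasters' centres); which of the four lies where in the row differs from start to start. Origin: centre of its underside, 12 mm above the worktop; its top is 5 mm higher.
- egg_timer: round kitchen egg timer, red top with a knob and white foot, 66 mm in diameter, 54 mm high, loose, standing on the board in line with the coasters, at one end of the row or the other, 117.5 mm from the middle of the nearest coaster. Origin: centre of its underside.
- salt_shaker: glass salt shaker with a grey metal top, 44 mm in diameter, 90 mm high, loose, on the board at the other end of the row, likewise 117.5 mm from the nearest coaster. Origin: centre of its underside.

How it is judged:
At the end, for the whole second after the job is handed in: The four containers stand released, at rest (under 20 mm/s) and upright (within 0.1 rad), each on its own coaster, its axis within 15 mm of the coaster's centre and its height within 4 mm of standing on it; counted from the egg timer: syrup bottle, white pot, purple-lidded pot, red pot ((horizontal distance between syrup_mid and coaster_a below 0.015 m or horizontal distance between syrup_mid and coaster_b below 0.015 m or horizontal distance between syrup_mid and coaster_c below 0.015 m or horizontal distance between syrup_mid and coaster_d below 0.015 m) and horizontal distance between syrup_mid and egg_timer between 0.0725 and 0.1625 m and height (world z) of syrup_mid between 0.0735 and 0.0815 m and angle between each of syrup_mid, pot_white_mid, pot_purple_mid, pot_red_mid's own z axis and vertical below 0.1 rad and linear speed of each of syrup, pot_white, pot_purple, pot_red below 0.02 m/s and (horizontal distance between pot_white_mid and coaster_a below 0.015 m or horizontal distance between pot_white_mid and coaster_b below 0.015 m or horizontal distance between pot_white_mid and coaster_c below 0.015 m or horizontal distance between pot_white_mid and coaster_d below 0.015 m) and horizontal distance between pot_white_mid and egg_timer between 0.1775 and 0.2675 m and height (world z) of pot_white_mid between 0.054 and 0.062 m and (horizontal distance between pot_purple_mid and coaster_a below 0.015 m or horizontal distance between pot_purple_mid and coaster_b below 0.015 m or horizontal distance between pot_purple_mid and coaster_c below 0.015 m or horizontal distance between pot_purple_mid and coaster_d below 0.015 m) and horizontal distance between pot_purple_mid and egg_timer between 0.2825 and 0.3725 m and height (world z) of pot_purple_mid between 0.044 and 0.052 m and (horizontal distance between pot_red_mid and coaster_a below 0.015 m or horizontal distance between pot_red_mid and coaster_b below 0.015 m or horizontal distance between pot_red_mid and coaster_c below 0.015 m or horizontal distance between pot_red_mid and coaster_d below 0.015 m) and horizontal distance between pot_red_mid and egg_timer between 0.3875 and 0.4775 m and height (world z) of pot_red_mid between 0.0355 and 0.0435 m); the robot touches nothing.
It fails at once if the egg timer is pushed more than 25 mm or knocked over (distance of egg_timer from where it was at the start of the episode above 0.025 m or angle between egg_timer's own z axis and vertical above 0.5 rad).
It fails at once if the salt shaker is pushed more than 25 mm or knocked over (distance of salt_shaker from where it was at the start of the episode above 0.025 m or angle between salt_shaker's own z axis and vertical above 0.5 rad).
It also fails if it takes over 106 s, if anything falls off the work surface, if the arm or the gripper's body presses on something with over 40 N, if the wrist force passes 120 N, or if a joint passes its speed limit or range.

## Working session

There is one attempt and no reset: what is moved stays moved. The work goes in short steps, Python scripts to look and compute and a tool call to move; the robot and the scene stay as the last step left them, time stands still between calls to the robot, and variables do not carry over. Pictures are saved under pics/ and viewed, at most 14 in all, crops included, and the job is handed in when it is done.

Besides the shell and the picture viewer there is one more tool, called as name(argument=value, ...) on one line, values as JSON. play_rows: Moves the arm, as the interface text tells. Its arguments: {"type":"object","properties":{"deltas":{"type":"string"},"grip_force":{"type":"number"}},"required":["deltas"]}

```bash
mkdir -p pics
cat > h.py <<'E'
import numpy as np, cv2, json, pickle
from station import readout, camera, sign_off, robot
def snap(name,fn):
    c=camera(name); cv2.imwrite('pics/'+fn+'.png',c['image'][:,:,::-1]); pickle.dump(c,open('pics/'+fn+'.pkl','wb')); return c
def load(fn): return pickle.load(open('pics/'+fn+'.pkl','rb'))
def ray(c,u,v,fish=False):
    f=200/np.tan(np.radians(c['vertical_fov'])/2); x=(u-c['cx']); y=(v-c['cy'])
    if fish:
        r=np.hypot(x,y); th=r/f; s=np.sin(th)/max(r,1e-9); d=np.array([x*s,y*s,np.cos(th)])
    else: d=np.array([x/f,y/f,1.])
    R=np.array(c['R']); t=np.array(c['t']); return -R.T@t, R.T@d/np.linalg.norm(d)
def onz(c,u,v,z,fish=False):
    o,d=ray(c,u,v,fish); return o+d*(z-o[2])/d[2]
def tri(*rs):
    A=sum(np.eye(3)-np.outer(d,d) for o,d in rs); b=sum((np.eye(3)-np.outer(d,d))@o for o,d in rs)
    p=np.linalg.solve(A,b); return p,[np.linalg.norm(np.cross(p-o,d)) for o,d in rs]
def proj(c,X,fish=False):
    p=np.array(c['R'])@np.array(X)+np.array(c['t']); f=200/np.tan(np.radians(c['vertical_fov'])/2)
    if fish:
        r=np.hypot(p[0],p[1]); th=np.arctan2(r,p[2]); return c['cx']+f*th*p[0]/r,c['cy']+f*th*p[1]/r
    return c['cx']+f*p[0]/p[2],c['cy']+f*p[1]/p[2]
E
python3 - <<'E'
from h import *
for n in ['scene','side','wrist']:
    c=snap(n,n+'0'); print(n,c['vertical_fov'],c['cx'],c['cy'],(-np.array(c['R']).T@np.array(c['t'])).round(3))
print(readout.sense())
E
```

```text
scene 48.36541625956839 315.25446698110466 200.5435719352907 [-0.085  0.829  0.52 ]
side 44.86418853855512 317.74461971989456 197.84499720823695 [0.042 0.897 0.609]
wrist 65.70646984690485 320.4537997307054 197.4836303717298 [0.501 0.078 0.373]
{'t': 0.15, 'joints': array([-9.76974884e-06,  2.13277300e-01, -3.48616820e-02,  1.32351261e+00,
       -2.70405156e-05,  1.57080212e+00]), 'qd': array([-0.00098885,  0.00014977,  0.00262431,  0.00097228, -0.00112293,
       -0.00026191]), 'effort': array([ 7.54873927e-04, -6.86405826e+01,  4.87247872e+01,  1.30636684e-02,
        8.93374795e-05, -4.25830592e-06]), 'tcp_pos': array([ 4.99744942e-01, -1.35759083e-05,  2.25033914e-01]), 'orientation': array([-3.14073739e+00,  2.70454602e-05,  1.57078079e+00]), 'wrist_force': array([0.83772437, 0.11050755, 0.26387108]), 'moment': array([-0.02083455,  0.04035693, -0.02489561]), 'grasp_force': 0.0, 'grip_width': 0.08550474153204497}
```

View pics/scene0.png

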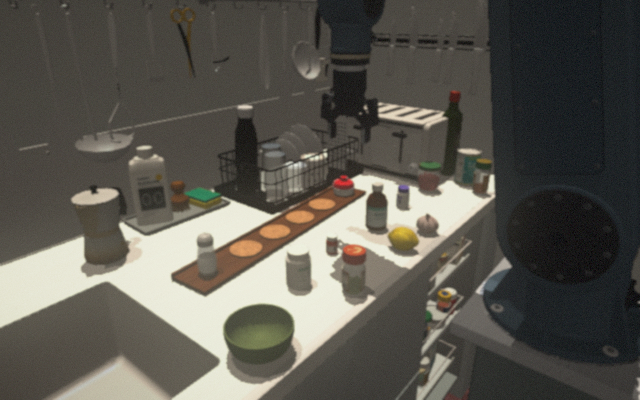

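View pics/side0.png

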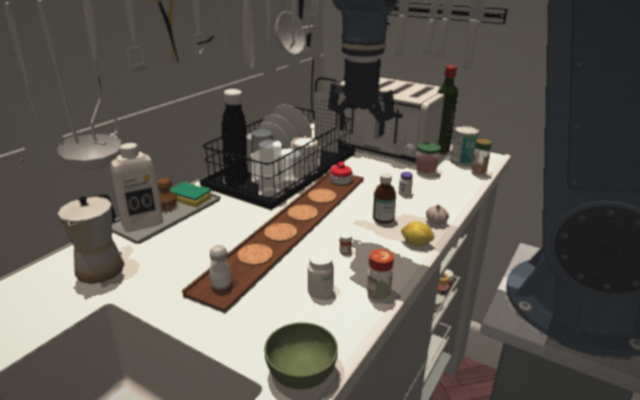

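View pics/wrist0.png

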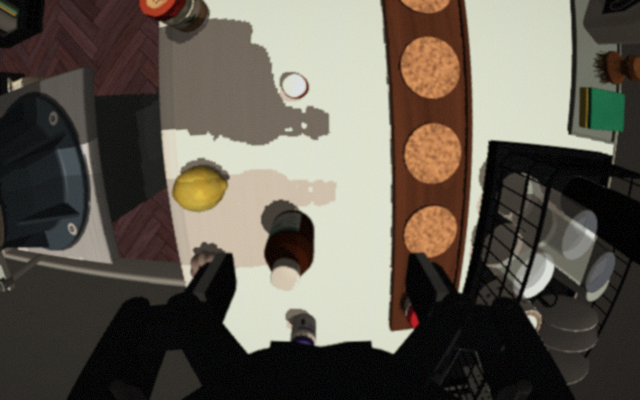

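The views show the egg timer at the robot's right (-y) end and the salt shaker at the +y end. The coasters are at wrist (432,231), (433,154) and (430,68). The bottle, purple pot, red pot and white pot are at side (385,200), (406,184), (346,243) and (320,275).

Run:
```python
from h import *
s,d,w=load('scene0'),load('side0'),load('wrist0')
print('wrist z=.017 coasters',[onz(w,u,v,.017,True)[:2].round(4) for u,v in[(432,231),(433,154),(430,68)]])
S=[(247,248),(275,231),(300,217),(322,204)];D=[(255,254),(281,232),(303,213),(322,196)]
for a,b in zip(S,D):print('coast scene/side',onz(s,*a,.017)[:2].round(3),onz(d,*b,.017)[:2].round(3))
for a,b in zip([(432,231),(433,154),(430,68)],[D[2],D[1],D[0]]):
  pass
W={3:(432,231),2:(433,154),1:(430,68)}
for k in W:
  p,e=tri(ray(w,*W[k],True),ray(s,*S[k]),ray(d,*D[k]));print('coaster tri',p.round(3),np.round(e,4))
obj={'bottle':((378,186),(386,180),.121,(376,226),(385,218)),'purple':((403,187),(406,175),.062,(402,205),(405,191)),'red':((332,237),(346,237),.045,(332,250),(346,249)),'white':((299,250),(320,257),.082,(299,283),(321,290))}
for n,(a,b,h,c,e) in obj.items():
  print(n,'top',onz(s,*a,h)[:2].round(3),onz(d,*b,h)[:2].round(3),'mid',onz(s,(a[0]+c[0])/2,(a[1]+c[1])/2,h/2)[:2].round(3),onz(d,(b[0]+e[0])/2,(b[1]+e[1])/2,h/2)[:2].round(3))
p,e=tri(ray(w,294,86,True),ray(s,332,237),ray(d,346,237));print('red top tri',p,e)
p,e=tri(ray(w,285,273,True),ray(s,378,185),ray(d,386,179));print('bottle top tri',p,e)
```

```text
wrist z=.017 coasters [array([ 0.6468, -0.0826]), array([0.6366, 0.0191]), array([0.6279, 0.1225])]
coast scene/side [0.614 0.228] [0.619 0.228]
coast scene/side [0.624 0.125] [0.626 0.124]
coast scene/side [0.629 0.024] [0.633 0.021]
coast scene/side [ 0.638 -0.081] [ 0.642 -0.084]
coaster tri [ 0.645 -0.086  0.015] [0.0036 0.0026 0.0013]
coaster tri [0.636 0.018 0.014] [0.0018 0.0014 0.0009]
coaster tri [0.628 0.122 0.015] [0.001  0.0008 0.0003]
bottle top [ 0.45  -0.067] [ 0.453 -0.063] mid [ 0.457 -0.08 ] [ 0.459 -0.082]
purple top [ 0.469 -0.237] [ 0.471 -0.238] mid [ 0.473 -0.245] [ 0.476 -0.252]
red top [0.461 0.105] [0.467 0.101] mid [0.467 0.096] [0.471 0.091]
white top [0.436 0.247] [0.445 0.243] mid [0.44  0.244] [0.446 0.239]
red top tri [0.47085612 0.09357537 0.03847972] [np.float64(0.0015120114553584438), np.float64(0.0013906586707793983), np.float64(0.0011193757359469509)]
bottle top tri [ 0.46348474 -0.08591537  0.11283783] [np.float64(0.002663267727487633), np.float64(0.0030089297384527335), np.float64(0.0007281817940371062)]
```

play_rows(deltas="-0.5 0.6 0 0 0 0 85; -0.3 0.8 0 0 0 0 85; 0 0.6 0 0 0 0 85; 0 0 0 0 0 0 85; 0 0 0 0 0 0 85")

```text
t: 0.65
tcp_pos: [0.4598, 0.1003, 0.2252]
orientation: [-3.141, 0.0, 1.572]
wrist_force: [0.8, -0.8, 0.9]
grip_width: 0.085
grasp_force: 0.0
```

```bash
python3 -c "
from h import *
snap('wrist','w1');print(readout.sense()['tcp_pos'])"
```

```text
[0.45994651 0.0997593  0.2252508 ]
```

play_rows(deltas="0 -1 0 0 0 0 85; 0 -1 0 0 0 0 85; 0 -1 0 0 0 0 85; 0 -1 0 0 0 0 85; 0 -1 0 0 0 0 85; 0 -1 0 0 0 0 85; 0 -0.4 0 0 0 0 85; 0 0 0 0 0 0 85; 0 0 0 0 0 0 85")

```text
t: 1.6
tcp_pos: [0.4594, -0.2208, 0.2251]
orientation: [-3.141, -0.0, 1.569]
wrist_force: [-0.5, 0.2, -0.5]
grip_width: 0.0848
grasp_force: 0.0
```

```bash
python3 -c "
from h import *
snap('wrist','w2');print(readout.sense()['tcp_pos'])"
```

```text
[ 0.45961908 -0.22009204  0.22530472]
```

View pics/w1.png

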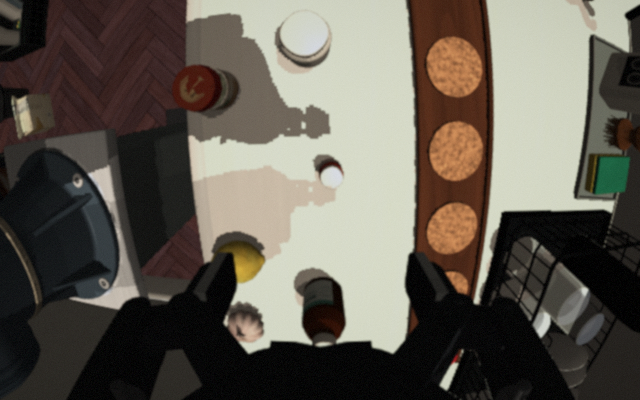

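View pics/w2.png

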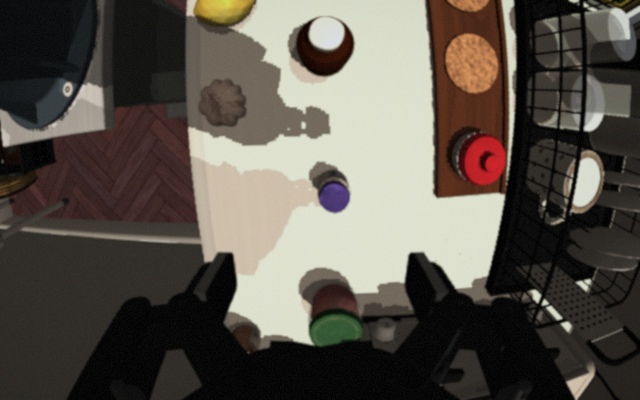

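w1 shows the white lid at (304,34), the red pot's lid at (331,177) and coasters at (455,67), (456,151) and (453,227). w2 shows the bottle cap at (327,34), the purple lid at (334,195) and the end coaster at (472,63).

Run:
```python
from h import *
s,d,w,w1,w2=[load(x) for x in('scene0','side0','wrist0','w1','w2')]
def P(n,*r):
    p,e=tri(*r);print(n,p.round(4),np.round(e,4))
P('red',ray(w,294,86,1),ray(w1,331,177,1))
P('white',ray(w1,304,34,1),ray(s,299,250),ray(d,320,257))
P('bottle',ray(w,285,273,1),ray(w2,327,34,1))
P('purple',ray(w2,334,195,1),ray(s,403,187),ray(d,406,175))
P('c0',ray(w1,455,67,1),ray(s,247,248),ray(d,255,254))
P('c1',ray(w1,456,151,1),ray(w,430,68,1))
P('c2',ray(w1,453,227,1),ray(w,433,154,1))
P('c3',ray(w2,472,63,1),ray(w,432,231,1))
for n,c,uv,z in [('red',w1,(331,177),.045),('white',w1,(304,34),.082),('bottle',w2,(327,34),.121),('purple',w2,(334,195),.062),('c0',w1,(455,67),.017),('c1',w1,(456,151),.017),('c2',w1,(453,227),.017),('c3',w2,(472,63),.017),('jar',w1,(197,88),.1),('garlic',w2,(222,102),.03)]:
    print(n,onz(c,*uv,z,1).round(4))
```

```text
red [0.4721 0.0945 0.0384] [0.0001 0.0001]
white [0.4441 0.2418 0.0795] [0.0014 0.0033 0.0025]
bottle [ 0.4654 -0.085   0.1107] [0.0002 0.0002]
purple [ 0.473  -0.2415  0.0599] [0.0015 0.0014 0.0002]
c0 [0.6198 0.2268 0.0155] [0.0019 0.0028 0.0009]
c1 [0.6305 0.1234 0.0107] [0.0004 0.0004]
c2 [0.6419 0.0176 0.006 ] [0.0011 0.0011]
c3 [ 0.6483 -0.085   0.0111] [0.0009 0.0009]
red [0.4719 0.0962 0.045 ]
white [0.445  0.2424 0.082 ]
bottle [ 0.4654 -0.0873  0.121 ]
purple [ 0.4742 -0.2401  0.062 ]
c0 [0.6208 0.2278 0.017 ]
c1 [0.628  0.1245 0.017 ]
c2 [0.6375 0.0227 0.017 ]
c3 [ 0.6442 -0.0859  0.017 ]
jar [0.3478 0.1949 0.1   ]
garlic [ 0.3492 -0.14    0.03  ]
```

play_rows(deltas="0.26 -0.43 0 0 0 0 65; 0 0 -0.8 0 0 0 65; 0 0 -0.8 0 0 0 65; 0 0 -0.8 0 0 0 65; 0 0 -0.8 0 0 0 65; 0 0 -0.6 0 0 0 65; 0 0 0 0 0 0 65; 0 0 0 0 0 0 30; 0 0 0 0 0 0 30; 0 0 0 0 0 0 30; 0 0 0 0 0 0 30; 0 0 0 0 0 0 30; 0 0 0 0 0 0 30; 0 0 0 0 0 0 30; 0 0 0 0 0 0 30", grip_force=35)

```text
t: 3.15
tcp_pos: [0.4743, -0.242, 0.0377]
orientation: [3.139, 0.001, 1.571]
wrist_force: [-1.7, 1.8, 7.0]
grip_width: 0.0348
grasp_force: 34.2
```

play_rows(deltas="0 0 0.3 0 0 0 30; 0 0 0.7 0 0 0 30; 0 0 0.8 0 0 0 30; 0 0 0.2 0 0 0 30; 0 0 0 0 0 0 30; 0 0 0 0 0 0 30")

```text
t: 3.75
tcp_pos: [0.473, -0.2414, 0.1353]
orientation: [3.141, 0.0, 1.571]
wrist_force: [-0.7, -0.2, -1.1]
grip_width: 0.0347
grasp_force: 35.0
```

Run:
```python
from h import *
c=snap('side','s1');s=snap('scene','sc1')
a=cv2.resize(c['image'][60:220,300:480],None,fx=2.2,fy=2.2,interpolation=2);b=cv2.resize(s['image'][60:220,300:480],None,fx=2.2,fy=2.2,interpolation=2)
cv2.imwrite('pics/s1c.png',np.hstack([a,b])[:,:,::-1])
```

```text
(no output)
```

View pics/s1c.png

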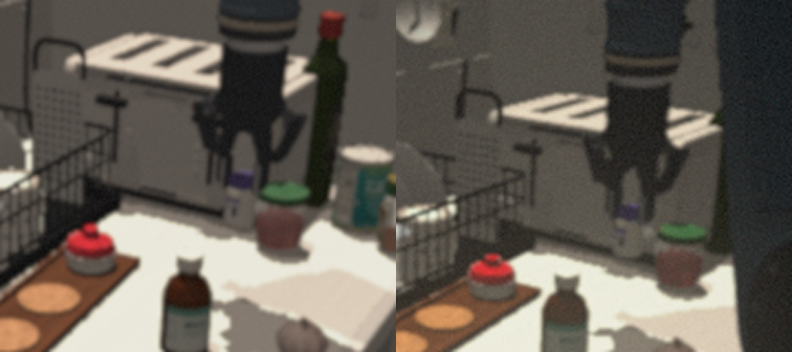

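The purple pot hangs upright between the tips: lid at about side (409,143), foot at about side (408,163).

Run:
```python
from h import *
c=load('s1')
for z in (.08,.09,.1,.11,.116,.13,.15,.162,.17):print(z,np.round(proj(c,[.473,-.2415,z]),1))
```

```text
0.08 [406.6 168.3]
0.09 [406.9 164.9]
0.1 [407.3 161.4]
0.11 [407.6 158. ]
0.116 [407.8 155.9]
0.13 [408.3 151. ]
0.15 [409.  143.9]
0.162 [409.4 139.5]
0.17 [409.7 136.6]
```

play_rows(deltas="0.5 0.3 0.1 0 0 0 30; 0.7 0.8 0.1 0 0 0 30; 0.8 0.9 0 0 0 0 30; 0.7 0.9 0 0 0 0 30; 0.42 0.9 0 0 0 0 30; 0 0.9 0 0 0 0 30; 0 0.9 0 0 0 0 30; 0 0.9 -0.2 0 0 0 30; 0 0.6 0 0 0 0 30; 0 0.21 0 0 0 0 30; 0 0 -0.4 0 0 0 30; 0 0 -0.5 0 0 0 30; 0 0 -0.3 0 0 0 30; 0 0 -0.1 0 0 0 30; 0 0 0 0 0 0 30; 0 0 0 0 0 0 30")

```text
t: 5.45
tcp_pos: [0.6161, 0.108, 0.0707]
orientation: [3.141, -0.0, 1.57]
wrist_force: [-0.2, 0.6, 0.3]
grip_width: 0.0347
grasp_force: 35.1
```

play_rows(deltas="0.15 0.2 0 0 0 0 30; 0.1 0.12 0 0 0 0 30; 0 0 0 0 0 0 30; 0 0 0 0 0 0 30")

```text
t: 5.85
tcp_pos: [0.6283, 0.1243, 0.0703]
orientation: [3.141, 0.0, 1.571]
wrist_force: [-0.6, 0.8, 0.4]
grip_width: 0.035
grasp_force: 35.1
```

play_rows(deltas="0 0 -0.15 0 0 0 30; 0 0 -0.1 0 0 0 30; 0 0 -0.06 0 0 0 30; 0 0 0 0 0 0 30; 0 0 0 0 0 0 30")

```text
t: 6.35
tcp_pos: [0.6278, 0.1241, 0.0547]
orientation: [-3.141, -0.0, 1.571]
wrist_force: [-4.2, -0.6, 7.9]
grip_width: 0.0344
grasp_force: 35.9
```

play_rows(deltas="0 0 0 0 0 0 60; 0 0 0 0 0 0 60; 0 0 0 0 0 0 60; 0 0 0 0 0 0 60; 0 0 0.3 0 0 0 60; 0 0 0.7 0 0 0 60; 0 0 0.8 0 0 0 60; -0.4 -0.1 0 0 0 0 60; -0.6 -0.1 0 0 0 0 60; -0.6 -0.1 0 0 0 0 60; -0.6 -0.1 0 0 0 0 60; -0.5 -0.1 0 0 0 0 55; -0.3 -0.1 0 0 0 0 50; 0 0 0 0 0 0 50; 0 0 0 0 0 0 50")

```text
t: 7.85
tcp_pos: [0.4787, 0.0944, 0.1449]
orientation: [3.141, -0.0, 1.571]
wrist_force: [0.5, 0.2, 0.3]
grip_width: 0.05
grasp_force: 0.0
```

play_rows(deltas="-0.13 0 0 0 0 0 50; 0 0 -0.7 0 0 0 50; 0 0 -0.8 0 0 0 50; 0 0 -0.6 0 0 0 50; 0 0 -0.28 0 0 0 50; 0 0 0 0 0 0 50; 0 0 0 0 0 0 22; 0 0 0 0 0 0 22; 0 0 0 0 0 0 22; 0 0 0 0 0 0 22; 0 0 0 0 0 0 22; 0 0 0 0 0 0 22; 0 0 0 0 0 0 22", grip_force=30)

```text
t: 9.15
tcp_pos: [0.4725, 0.0945, 0.0265]
orientation: [3.14, -0.0, 1.571]
wrist_force: [-0.9, 0.0, 7.4]
grip_width: 0.0241
grasp_force: 30.0
```

play_rows(deltas="0 0 0.3 0 0 0 22; 0 0 0.7 0 0 0 22; 0 0 0.8 0 0 0 22; 0 0 0.2 0 0 0 22; 0 0 0 0 0 0 22; 0 0 0 0 0 0 22")

```text
t: 9.75
tcp_pos: [0.4714, 0.0943, 0.1249]
orientation: [-3.141, 0.0, 1.571]
wrist_force: [-0.3, 0.2, -1.6]
grip_width: 0.0244
grasp_force: 29.5
```

Run:
```python
from h import *
c=snap('side','s2');s=snap('scene','sc2')
a=cv2.resize(c['image'][100:300,200:400],None,fx=2,fy=2,interpolation=2);b=cv2.resize(s['image'][100:300,200:400],None,fx=2,fy=2,interpolation=2)
cv2.imwrite('pics/s2c.png',np.hstack([a,b])[:,:,::-1])
for z in (.09,.1,.11,.145):print(z,(np.array(proj(c,[.472,.0945,z]))-[200,100])*2)
```

```text
0.09 [291.82005505 234.44545023]
0.1 [292.12657629 226.35783242]
0.11 [292.43582297 218.19830306]
0.145 [293.54018241 189.05958081]
```

View pics/s2c.png

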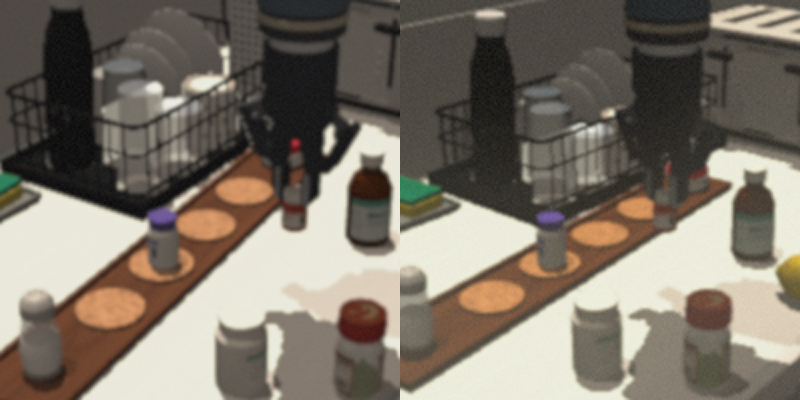

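Purple stands on its coaster, and the red pot is held upright with its foot about 26 mm below the TCP.

play_rows(deltas="0.4 0.3 0 0 0 0 22; 0.45 0.45 0 0 0 0 22; 0.45 0.45 0 0 0 0 22; 0.45 0.45 0 0 0 0 22; 0.45 0.45 0 0 0 0 22; 0.45 0.4 0 0 0 0 22; 0.3 0.2 0 0 0 0 22; 0 0 0 0 0 0 22; 0 0 -0.4 0 0 0 22; 0 0 -0.5 0 0 0 22; 0 0 -0.3 0 0 0 22; 0 0 0 0 0 0 22; 0 0 0 0 0 0 22")

```text
t: 11.15
tcp_pos: [0.6186, 0.2289, 0.0655]
orientation: [-3.141, 0.0, 1.571]
wrist_force: [0.1, 0.4, -0.2]
grip_width: 0.0247
grasp_force: 29.6
```

play_rows(deltas="0.03 0 -0.2 0 0 0 22; 0 0 -0.15 0 0 0 22; 0 0 -0.08 0 0 0 22; 0 0 0 0 0 0 22; 0 0 0 0 0 0 22")

```text
t: 11.65
tcp_pos: [0.6207, 0.2293, 0.044]
orientation: [-3.142, 0.0, 1.571]
wrist_force: [1.3, -1.0, -0.4]
grip_width: 0.0243
grasp_force: 30.0
```

play_rows(deltas="0 0 -0.03 0 0 0 22; 0 0 0 0 0 0 22; 0 0 0 0 0 0 22")

```text
t: 11.95
tcp_pos: [0.6209, 0.2295, 0.0434]
orientation: [3.141, -0.0, 1.571]
wrist_force: [-4.0, -1.4, 10.3]
grip_width: 0.0244
grasp_force: 31.7
```

play_rows(deltas="0 0 0 0 0 0 48; 0 0 0 0 0 0 48; 0 0 0 0 0 0 48; 0 0 0 0 0 0 48; 0 0 0.3 0 0 0 48; 0 0 0.8 0 0 0 48; 0 0 0.9 0 0 0 60; -0.4 0.1 0 0 0 0 80; -0.5 0.1 0 0 0 0 80; -0.5 0.05 0 0 0 0 80; -0.5 0 0 0 0 0 80; -0.5 0 0 0 0 0 80; -0.5 0 0 0 0 0 80; -0.4 0 0 0 0 0 80; -0.23 0 0 0 0 0 80; 0 0 0 0 0 0 80; 0 0 0 0 0 0 80")

```text
t: 13.65
tcp_pos: [0.4448, 0.242, 0.1428]
orientation: [3.141, -0.0, 1.571]
wrist_force: [-0.2, 0.1, -0.3]
grip_width: 0.0797
grasp_force: 0.0
```

play_rows(deltas="0 0 -0.5 0 0 0 80; 0 0 -0.5 0 0 0 80; 0 0 -0.5 0 0 0 80; 0 0 -0.44 0 0 0 80; 0 0 0 0 0 0 80; 0 0 0 0 0 0 44; 0 0 0 0 0 0 44; 0 0 0 0 0 0 44; 0 0 0 0 0 0 44; 0 0 0 0 0 0 44; 0 0 0 0 0 0 44; 0 0 0 0 0 0 44", grip_force=40)

```text
t: 14.85
tcp_pos: [0.4452, 0.2423, 0.0471]
orientation: [3.139, -0.001, 1.571]
wrist_force: [-1.7, -0.9, 6.1]
grip_width: 0.0501
grasp_force: 40.7
```

play_rows(deltas="0 0 0.3 0 0 0 44; 0 0 0.7 0 0 0 44; 0 0 0.8 0 0 0 44; 0.2 -0.4 0.3 0 0 0 44; 0.4 -0.5 0 0 0 0 44; 0.45 -0.55 0 0 0 0 44; 0.45 -0.55 0 0 0 0 44; 0.45 -0.55 0 0 0 0 44; 0.45 -0.55 0 0 0 0 44; 0.45 -0.55 0 0 0 0 44; 0.45 -0.5 0 0 0 0 44; 0.4 -0.31 0 0 0 0 44; 0.14 0 0 0 0 0 44; 0 0 0 0 0 0 44; 0 0 0 0 0 0 44")

```text
t: 16.35
tcp_pos: [0.6358, 0.0195, 0.1509]
orientation: [3.141, -0.0, 1.571]
wrist_force: [-0.2, 0.4, -0.1]
grip_width: 0.0499
grasp_force: 41.9
```

play_rows(deltas="0.02 0 -0.5 0 0 0 44; 0 0 -0.5 0 0 0 44; 0 0 -0.4 0 0 0 44; 0 0 -0.2 0 0 0 44; 0 0 -0.1 0 0 0 44; 0 0 -0.05 0 0 0 44; 0 0 0 0 0 0 44; 0 0 0 0 0 0 44")

```text
t: 17.15
tcp_pos: [0.6377, 0.019, 0.0642]
orientation: [3.14, -0.0, 1.571]
wrist_force: [-0.5, -0.0, 3.3]
grip_width: 0.0504
grasp_force: 42.3
```

play_rows(deltas="0 0 0 0 0 0 64; 0 0 0 0 0 0 64; 0 0 0 0 0 0 64; 0 0 0 0 0 0 64; 0 0 0.3 0 0 0 64; 0 0 0.8 0 0 0 64; 0 0 0.8 0 0 0 80; 0 0 0.4 0 0 0 80; -0.4 -0.2 0 0 0 0 80; -0.5 -0.3 0 0 0 0 80; -0.5 -0.4 0 0 0 0 80; -0.5 -0.4 0 0 0 0 80; -0.5 -0.4 0 0 0 0 80; -0.5 -0.3 0 0 0 0 80; -0.4 -0.1 0 0 0 0 80; -0.14 0 0 0 0 0 80; 0 0 0 0 0 0 80; 0 0 0 0 0 0 80")

```text
t: 18.95
tcp_pos: [0.466, -0.0859, 0.1782]
orientation: [3.141, -0.0, 1.571]
wrist_force: [-0.4, -0.1, 0.0]
grip_width: 0.0798
grasp_force: 0.0
```

Run:
```python
from h import *
c=snap('side','s3');s=snap('wrist','w3')
cv2.imwrite('pics/s3c.png',cv2.resize(c['image'][100:320,180:440],None,fx=2.5,fy=2.5,interpolation=2)[:,:,::-1])
```

```text
(no output)
```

View pics/s3c.png

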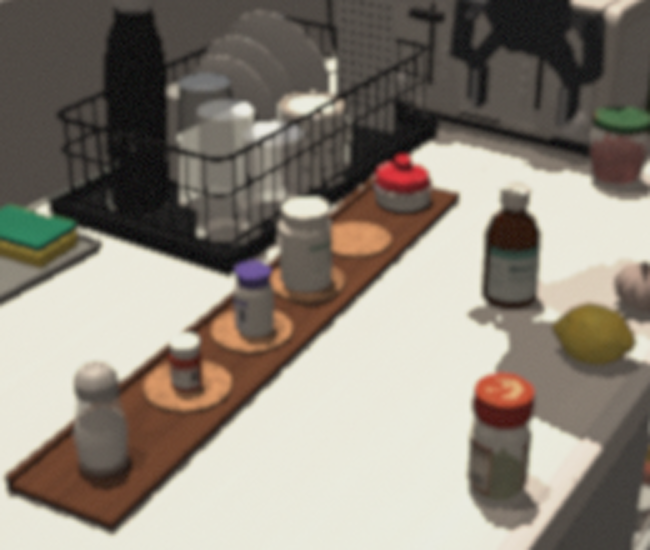

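Three pots stand well on their coasters, red, purple and white from the salt shaker. The bottle is next.

play_rows(deltas="0 0 -0.5 0 0 0 80; 0 0 -0.5 0 0 0 80; 0 0 -0.5 0 0 0 80; 0 0 -0.3 0 0 0 80; 0 0 -0.2 0 0 0 80; 0 0 -0.12 0 0 0 80; 0 0 0 0 0 0 80; 0 0 0 0 0 0 80")

```text
t: 19.85
tcp_pos: [0.4657, -0.0862, 0.0726]
orientation: [3.141, 0.0, 1.571]
wrist_force: [-0.9, -0.2, -0.2]
grip_width: 0.08
grasp_force: 0.0
```

play_rows(deltas="0 0 -0.05 0 0 0 80; 0 0 0 0 0 0 48; 0 0 0 0 0 0 48; 0 0 0 0 0 0 48; 0 0 0 0 0 0 48; 0 0 0 0 0 0 48; 0 0 0 0 0 0 48; 0 0 0 0 0 0 48", grip_force=50)

```text
t: 20.65
tcp_pos: [0.4653, -0.0863, 0.0697]
orientation: [3.141, 0.0, 1.571]
wrist_force: [-1.5, -0.7, 6.0]
grip_width: 0.0481
grasp_force: 9.7
```

play_rows(deltas="0 0 0 0 0 0 36; 0 0 0 0 0 0 36; 0 0 0 0 0 0 36; 0 0 0 0 0 0 36")

```text
t: 21.05
tcp_pos: [0.4655, -0.0864, 0.0701]
orientation: [3.141, 0.0, 1.571]
wrist_force: [-3.4, -0.7, 13.2]
grip_width: 0.0457
grasp_force: 48.0
```

Run:
```python
from h import *
c=snap('side','s4');s=snap('scene','sc4')
a=cv2.resize(c['image'][100:240,310:450],None,fx=2.8,fy=2.8,interpolation=2);b=cv2.resize(s['image'][110:250,300:440],None,fx=2.8,fy=2.8,interpolation=2)
cv2.imwrite('pics/s4c.png',np.hstack([a,b])[:,:,::-1]);print(readout.sense())
```

```text
{'t': 21.15, 'joints': array([-1.83288061e-01,  2.47510388e-01, -3.97572777e-01,  9.24879793e-01,
       -2.29099789e-04,  1.38756599e+00]), 'qd': array([-9.97374143e-05, -3.40444682e-04,  5.48823151e-04,  1.19742896e-04,
        6.97250471e-04, -4.14798899e-04]), 'effort': array([ 7.56829306e-01, -6.08146191e+01,  4.10036159e+01, -1.64137356e+00,
        4.76203859e-01, -4.10584116e-04]), 'tcp_pos': array([ 0.46545758, -0.08635609,  0.07014929]), 'orientation': array([3.14081498e+00, 3.77110109e-04, 1.57073836e+00]), 'wrist_force': array([-4.20289399, -0.68523076, 13.50391241]), 'moment': array([-0.17224763,  0.81686518,  0.03097817]), 'grasp_force': 47.98536116955802, 'grip_width': 0.045633612649367356}
```

View pics/s4c.png

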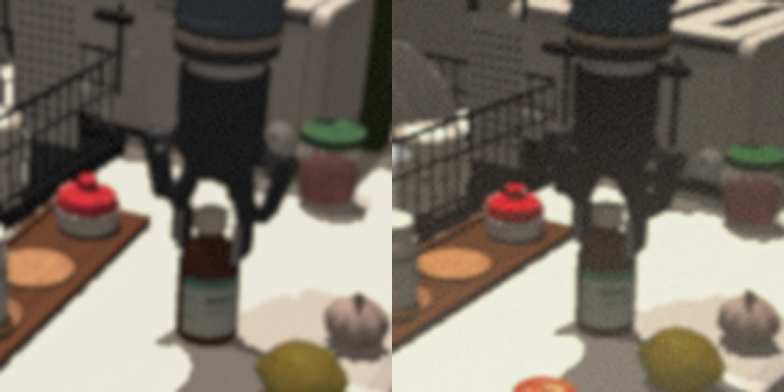

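Run:
```python
from h import *
c=load('s4')
for z in (.0,.058,.08,.121,.124,.135,.145):print(z,((np.array(proj(c,[.4655,-.0864,z]))-[310,100])*2.8).round(),((np.array(proj(c,[.4655,-.0864+.043,z]))-[310,100])*2.8).round())
```

```text
0.0 [202. 333.] [181. 354.]
0.058 [206. 276.] [185. 296.]
0.08 [208. 254.] [186. 273.]
0.121 [211. 211.] [189. 229.]
0.124 [212. 208.] [190. 226.]
0.135 [213. 196.] [191. 214.]
0.145 [213. 185.] [191. 203.]
```

play_rows(deltas="0 0 0 0 0 0 75; 0 0 0 0 0 0 75; 0 0 0 0 0 0 75; 0 0 0 0 0 0 75; 0 0 -0.04 0 0 0 75; 0 0 0 0 0 0 75")

```text
t: 21.75
tcp_pos: [0.465, -0.0862, 0.0673]
orientation: [-3.141, -0.0, 1.571]
wrist_force: [0.7, -0.1, -0.1]
grip_width: 0.075
grasp_force: 0.0
```

play_rows(deltas="0 0 -0.06 0 0 0 75; 0 0 -0.06 0 0 0 75; 0 0 0 0 0 0 75")

```text
t: 22.05
tcp_pos: [0.4648, -0.0861, 0.0611]
orientation: [-3.141, -0.0, 1.571]
wrist_force: [-0.2, -0.1, 0.4]
grip_width: 0.0753
grasp_force: 0.0
```

play_rows(deltas="0 0 -0.06 0 0 0 75; 0 0 -0.06 0 0 0 75; 0 0 0 0 0 0 75")

```text
t: 22.35
tcp_pos: [0.4649, -0.0862, 0.0551]
orientation: [-3.141, -0.0, 1.571]
wrist_force: [-0.3, -0.2, -0.4]
grip_width: 0.0751
grasp_force: 0.0
```

No contact with the cap, and the pads are now well down the body. Gripping.

play_rows(deltas="0 0 0 0 0 0 44; 0 0 0 0 0 0 44; 0 0 0 0 0 0 44; 0 0 0 0 0 0 44; 0 0 0 0 0 0 44; 0 0 0 0 0 0 44; 0 0 0 0 0 0 44")

```text
t: 23.05
tcp_pos: [0.4654, -0.0863, 0.0562]
orientation: [3.141, 0.0, 1.571]
wrist_force: [-4.2, -1.0, 10.0]
grip_width: 0.0522
grasp_force: 50.4
```

play_rows(deltas="0 0 0.3 0 0 0 44; 0 0 0.6 0 0 0 44; 0 0 0.6 0 0 0 44; 0.2 0 0 0 0 0 44; 0.4 0 0 0 0 0 44; 0.5 0 0 0 0 0 44; 0.5 0 0 0 0 0 44; 0.5 0 0 0 0 0 44; 0.5 0 0 0 0 0 44; 0.5 0 0 0 0 0 44; 0.35 0 0 0 0 0 44; 0.15 0.02 0 0 0 0 44; 0 0 0 0 0 0 44; 0 0 0 0 0 0 44")

```text
t: 24.45
tcp_pos: [0.6445, -0.0851, 0.1301]
orientation: [-3.141, -0.0, 1.571]
wrist_force: [0.7, 0.3, -2.1]
grip_width: 0.0523
grasp_force: 53.3
```

play_rows(deltas="0 0 -0.4 0 0 0 44; 0 0 -0.4 0 0 0 44; 0 0 -0.2 0 0 0 44; 0 0 -0.08 0 0 0 44; 0 0 -0.05 0 0 0 44; 0 0 0 0 0 0 44; 0 0 0 0 0 0 44")

```text
t: 25.15
tcp_pos: [0.6456, -0.0853, 0.0749]
orientation: [3.141, 0.0, 1.571]
wrist_force: [0.1, -0.6, -2.1]
grip_width: 0.0522
grasp_force: 53.2
```

play_rows(deltas="0 0 -0.04 0 0 0 44; 0 0 0 0 0 0 44; 0 0 0 0 0 0 44")

```text
t: 25.45
tcp_pos: [0.6458, -0.0851, 0.0732]
orientation: [3.14, 0.0, 1.571]
wrist_force: [-2.1, 1.1, 7.0]
grip_width: 0.0521
grasp_force: 54.2
```

Contact. I'll release, rise, and move back to take a closing look with the wrist camera.

play_rows(deltas="0 0 0 0 0 0 70; 0 0 0 0 0 0 70; 0 0 0 0 0 0 70; 0 0 0 0 0 0 70; 0 0 0 0 0 0 70; 0 0 0.3 0 0 0 70; 0 0 0.6 0 0 0 70; 0 0 0.7 0 0 0 70; 0 0 0.7 0 0 0 70; 0 0 0.7 0 0 0 70; -0.4 0 0 0 0 0 70; -0.5 0.1 0 0 0 0 70; -0.5 0.2 0 0 0 0 70; -0.3 0.2 0 0 0 0 70; 0 0 0 0 0 0 70; 0 0 0 0 0 0 70")

```text
t: 27.05
tcp_pos: [0.5603, -0.0602, 0.2224]
orientation: [3.141, 0.0, 1.571]
wrist_force: [-0.1, -0.1, 0.3]
grip_width: 0.0698
grasp_force: 0.0
```

Run:
```python
from h import *
w=snap('wrist','w5');c=snap('side','s5')
a=cv2.resize(c['image'][130:310,190:400],None,fx=1.9,fy=1.9,interpolation=2);b=w['image'][0:342,260:660]
cv2.imwrite('pics/s5c.png',np.hstack([a,cv2.copyMakeBorder(b,0,342-b.shape[0],0,0,0)])[:,:,::-1]);print(readout.sense()['tcp_pos'])
for n,h,(x,y) in [('syr',.121,(.6451,-.0853)),('wh',.082,(.6369,.0195)),('pu',.062,(.6287,.1241)),('red',.045,(.6205,.2288))]:
  print(n,((np.array(proj(c,[x,y,.017+h]))-[190,130])*1.9).round(),np.array(proj(w,[x,y,.017+h],1)).round()+[399-260,0])
```

```text
[ 0.56067283 -0.0604485   0.22198183]
syr [251.  45.] [559. 230.]
wh [212. 100.] [545. 102.]
pu [170. 149.] [531.  -4.]
red [120. 202.] [516. -82.]
```

View pics/s5c.png

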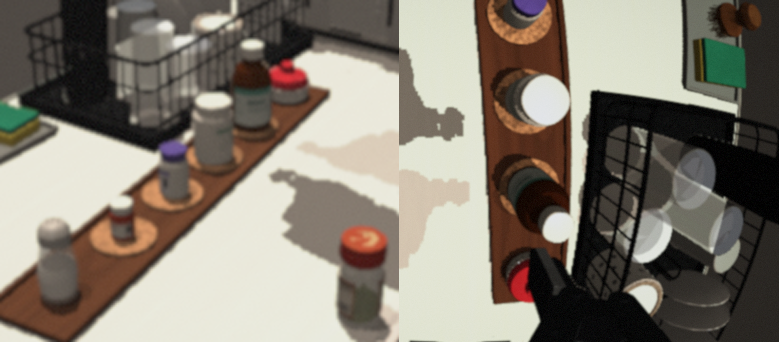

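The closing view shows all four upright in the right order. Their lids lie within about 6 px of where they should project: cap seen at (557,224), expected (559,230).

```bash
python3 -c "
from h import *
print(sign_off())"
```

```text
the job is handed in; nothing more can be done
None
```

The syrup bottle, white pot, purple-lidded pot and red pot stand on the four coasters in that order, counted from the egg timer. In the last pictures all four were upright and centred by eye. The job was handed in at about 27 s, and no verdict was shown.

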